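# Change over the flux at the electronics bench

### The job

Change over from the flux tub and the slim applicator to the wide one: put the white lid on the aluminium tub and press it down until it clicks in, level on the rim; push the slim leaning applicator's cap fully home; and pull the wide leaning applicator's cap out to its open stop, where it stays. Any order will do; leave the other things on the bench where they are.

Things in the scene. Friction and masses are not known exactly. Their poses are not given: they have to be found in the camera images.
- cap_slim (a joint): slide of the slim applicator's cap along its leaning axis, m: 0 = shut, pushed fully home on the bottle's shoulder; 0.020 = open, pulled out to its stop, where the cap stays captive and 20 mm of white neck shows. A detent holds it at both ends; about 7 N frees it, and it snaps over the last 2 mm
- cap_slim_top (a point): centre of the flat top of the slim applicator's captive black ribbed cap (28 mm diameter, 52 mm long); moves with the cap. z points out along the slide, 33 degrees from vertical, leaning towards the robot's side; y is horizontal. A gripper pointing straight down fouls the hoop above: come in along the cap's axis, fingers closing along y
- cap_wide (a joint): slide of the wide applicator's cap along its leaning axis, m: 0 = shut, pushed fully home on the bottle's shoulder; 0.020 = open, pulled out to its stop, where the cap stays captive and 20 mm of white neck shows. A detent holds it at both ends; about 7 N frees it, and it snaps over the last 2 mm
- cap_wide_top (a point): centre of the flat top of the wide applicator's captive black ribbed cap (44 mm diameter, 58 mm long); moves with the cap. z points out along the slide, 30 degrees from vertical, leaning towards the robot's side; y is horizontal. A gripper pointing straight down fouls the hoop above: come in along the cap's axis, fingers closing along y
- lid: loose white lid, 70 g, lying on the bench right way up; origin at the centre of its underside, z up. From below: tapered plug 68 to 76 mm in diameter (z 0 to 19 mm, with a groove), flange 92 mm in diameter (z 19 to 24 mm), round knob 26 mm in diameter (z 24 to 51 mm)
- tub_rim (a point): centre of the mouth of the aluminium tub, at the rim, 62 mm above the bench; tub 92 mm outside, 81 mm inside diameter, fixed to the bench on a 108 mm foot ring. Three sprung nibs inside, 6 mm below the rim, hold the lid about 10 mm proud and click into its groove when it is pressed with 10 to 15 N. Seated, the flange lies on the rim and the lid's origin is 19 mm below this point
- solder_spool: bystander: spool of solder standing on end, 60 mm diameter, 45 mm high; origin at the centre of its underside
- copper_spool: bystander: spool of copper wire standing on end, 72 mm diameter, 70 mm high; origin at the centre of its underside
- tape_roll: bystander: roll of black tape lying flat, 68 mm diameter, 19 mm high; origin at the centre of its underside
- meter: bystander: hand multimeter on its back, 170 x 85 x 36 mm, long along its x; origin at the centre of its underside
- screwdriver: bystander: screwdriver lying along its x, 190 mm long
- pliers: bystander: pliers lying along their x, 145 mm long, 17 mm high
- parts_case: bystander: small white case with grey top, 110 x 75 x 32 mm; origin at the centre of its underside
- stand_slim: stand of the slim applicator (grey bottle 32 mm in diameter): steel plate 140 x 130 x 8 mm fixed to the bench, origin at the centre of its underside. The bottle leans to the stand's -x. An 8 mm carrying hoop, 116 mm wide, arches over the cap; its level bar (along y) is at x = -13, z = 225 mm; the shut cap's top is at x = -48, z = 144 mm
- stand_wide: stand of the wide applicator (grey bottle 50 mm in diameter): steel plate 140 x 130 x 8 mm fixed to the bench, origin at the centre of its underside. The bottle leans to the stand's -x. An 8 mm carrying hoop, 116 mm wide, arches over the cap; its level bar (along y) is at x = -5, z = 231 mm; the shut cap's top is at x = -40, z = 151 mm
Not all that is in view belongs to the job. What is shaped like the lid but purple or turquoise is not meant.

How it is judged:
By the outcome, as a careful person would: the job done as asked, in the order asked, and still so for the second after the job is handed in, with the robot touching nothing.
It also fails if it takes over 72 s, if anything falls off the work surface, if the arm or the gripper's body presses on something with over 40 N, if the wrist force passes 120 N, or if a joint passes its speed limit or range.

### The arm

A 6-joint arm with a two-finger parallel gripper is mounted at the origin on the work surface. World frame = base frame: x ahead of the robot, y to its left, z up, the work surface at z = 0. Lengths are in mm, angles in rad, forces in N, time in s.
With the tool pointing down it reaches from about 350 to 775 mm from the base axis. Payload 7.3 kg.
Tool frame: the origin (TCP) lies at the centre of the arm's flange, where the gripper is bolted on; the fingertips stand 178 mm ahead of it and the grasp point (between the pads) lies 159 mm ahead of it; z points along the fingers, y is the line along which they close (so a half turn about z gives the same grasp; the last joint's range is limited). The gripper opens to 92 mm and grips with 3 to 60 N. Pads are 19 mm wide; open, the fingers measure 130 mm over their backs; the gripper's body (75 mm by 190 mm) begins 47 mm behind the grasp point.
Start: joints at [1.04, 0.342, 1.524, -0, 1.275, -0.146], TCP at [197.05, 486.62, 404.741] pointing down, gripper open.
Joint ranges: [-2.53, 2.53], [-0.77, 2.02], [0.04, 2.7], [-1, 4.14], [0.28, 2.66], [-3.11, 3.11]. Speed limits (rad/s): [2.57, 2.57, 3.14, 3.14, 3.14, 3.14].

### API

Orientations are given as [roll, pitch, yaw] about the fixed x, y, z axes, in that order (R = Rz(yaw) Ry(pitch) Rx(roll)).
In Python, from plant import * gives the robot as it stands. The module is installed in compiled form; this text tells all that it offers.
- The arm moves only by the shell command python3 -m inch 'ROWS'. ROWS is JSON, a list of rows, each a list of 5 numbers: the shift along the tool's x, y, z in m, then the turn about the tool's z in rad, then the opening, from 0 (shut) to 1 (fully open). In form: [[tx, ty, tz, spin, claw], ...]. A call has 1 to 8 rows; each row is the pose to reach, as a shift and turn from the pose commanded when the call began, along the tool's axes at that moment; what a row does not reach only later rows make up. A row lasts 1/12 s, in which the tool goes at most 41.7 mm and 7.16 degrees, less where a joint would pass 70% of its speed; a pose out of reach is approached as far as the arm can. A call with a gripper value outside its range is refused whole. The fingers move at their own pace and stop on an object; the grip force is fixed at half the most. Time passes only in rows, so rows that repeat a pose let the fingers close. It gives the time, the measured TCP pose, the force, the opening and the grip force at its end, in the units of the state.
- get_obs(): the state, without advancing time (a new reading comes with each control period).
- capture(name): name is "side" or "top" or "wrist"; returns a dict with "color" (420x560x3 uint8, red, green, blue), "intrinsics" (3x3 intrinsics, pixels), "pose" (4x4, takes a point from camera to world coordinates). Camera axes: x right, y down, z forward; pixel columns grow to the right and rows downward; lengths in mm; the calibration is good to about 2 mm. A picture is of the moment at which its call begins. There is no depth.
- close_job(): hands the job in; it is judged then, once.
Trained networks look in a picture, given as the dict that the camera call returned (one of the last four; its "shot" number tells which), for a name from the list of things; names that differ only in an ending like _2 or _b are one class to them, and where a whole thing is asked for, a point or a joint stands for the part that bears it (a point fixed in the world has none). Each returns a list of dicts, best first, with "conf" (0 to 1); they miss things now and then, are a little off and sometimes report something else, mostly with a low value. They report only what shows in the picture. A call takes as long as a camera call. They do not tell look-alikes from the thing itself.
- look_for(picture, target): "rect" ([centre column, centre row, width, height] in pixels, round what is visible of it).
- trace(picture, target): "pixels" (420x560 bool, what is visible of it) and "rect" ([centre column, centre row, width, height] in pixels, round what is visible of it).
- tip_of(picture, target): "centre" ([column, row] in pixels: a listed point, or the origin of a listed thing).
The state is a dict: "time": time; "joint_positions": joint angles; "dq": joint speeds; "tau": joint torques, N m; "tool_pos": TCP position; "tcp_rot": TCP orientation; "contact_force": force on the tool from outside, world axes, zero at the start; "moment": the same for the moment, N m; "grip_width": finger opening in mm; "finger_force": force on a finger pad.
Only numpy, scipy, OpenCV 4.12 (cv2) and the standard library are available. Lean on these libraries where they do the work, as an engineer would, in place of code of your own. Each camera call takes 0.05 s, during which the arm holds its last target. There are 200 camera calls.

## Working session

There is one attempt and no reset: what is moved stays moved. The work goes in short steps, Python scripts to look and compute and a shell command to move; the robot and the scene stay as the last step left them, time stands still between calls to the robot, and variables do not carry over. Pictures are saved under pics/ and viewed, at most 10 in all, crops included, and the job is handed in when it is done.

```bash
mkdir -p pics
cat > h.py <<'E'
from plant import *
import numpy as np, cv2
from scipy.spatial.transform import Rotation as R
def save(p,n): cv2.imwrite('pics/'+n,p['color'][:,:,::-1])
def ray(p,uv):
    d=np.linalg.inv(p['intrinsics'])@np.array([uv[0],uv[1],1.]); T=np.array(p['pose'])
    d=T[:3,:3]@d; return T[:3,3],d/np.linalg.norm(d)
def onz(p,uv,z):
    o,d=ray(p,uv); return o+d*(z-o[2])/d[2]
def tri(rs):
    A=0;b=0
    for o,d in rs:
        P=np.eye(3)-np.outer(d,d);A=A+P;b=b+P@o
    x=np.linalg.solve(A,b); return x,[round(float(np.linalg.norm((np.eye(3)-np.outer(d,d))@(x-o))),1) for o,d in rs]
def proj(p,X):
    T=np.linalg.inv(p['pose']); c=T[:3,:3]@np.array(X)+T[:3,3]; u=p['intrinsics']@c; return u[:2]/u[2]
E
python3 - <<'E'
from h import *
s=capture("side");t=capture("top");
big=np.hstack([s['color'],t['color']]);
save(s,'s0.png');save(t,'t0.png')
for n in ["lid","tub_rim","cap_slim_top","cap_wide_top","stand_slim","stand_wide"]:
    for nm,p in(("side",s),("top",t)):
        print(n,nm,[(np.round(d['centre']).tolist(),round(d['conf'],2)) for d in tip_of(p,n)][:4])
print(s['pose'].round(2),t['pose'].round(2))
o=get_obs();print(o['tool_pos'],o['tcp_rot'],o['time'])
E
```

```text
lid side [([261.0, 304.0], 0.87), ([185.0, 254.0], 0.76), ([382.0, 407.0], 0.7), ([219.0, 340.0], 0.59)]
lid top [([326.0, 279.0], 0.94), ([336.0, 327.0], 0.92), ([233.0, 296.0], 0.75), ([451.0, 272.0], 0.7)]
tub_rim side [([262.0, 390.0], 0.64), ([244.0, 208.0], 0.61)]
tub_rim top [([249.0, 224.0], 0.76)]
cap_slim_top side [([177.0, 129.0], 0.61)]
cap_slim_top top [([126.0, 217.0], 0.73), ([248.0, 225.0], 0.2)]
cap_wide_top side [([354.0, 272.0], 0.74)]
cap_wide_top top [([389.0, 221.0], 0.97), ([249.0, 223.0], 0.56)]
stand_slim side [([208.0, 170.0], 0.62)]
stand_slim top [([150.0, 207.0], 0.66)]
stand_wide side [([355.0, 298.0], 0.56)]
stand_wide top [([382.0, 217.0], 0.86)]
[[ 8.0000e-01 -4.3000e-01  4.2000e-01  1.9400e+02]
 [-6.0000e-01 -5.5000e-01  5.8000e-01 -5.4727e+02]
 [-2.0000e-02 -7.1000e-01 -7.0000e-01  7.2260e+02]
 [ 0.0000e+00  0.0000e+00  0.0000e+00  1.0000e+00]] [[ 1.00000e-01 -9.70000e-01  2.10000e-01  2.85550e+02]
 [-9.90000e-01 -1.00000e-01  2.00000e-02 -5.35200e+01]
 [ 1.00000e-02 -2.10000e-01 -9.80000e-01  1.34032e+03]
 [ 0.00000e+00  0.00000e+00  0.00000e+00  1.00000e+00]]
[197.05887141 486.61522406 404.76923503] [3.14145635e+00 3.55816914e-05 2.75677870e+00] 0.7
```

View pics/s0.png

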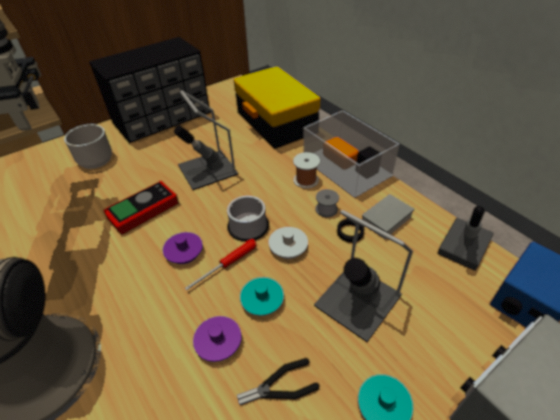

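View pics/t0.png

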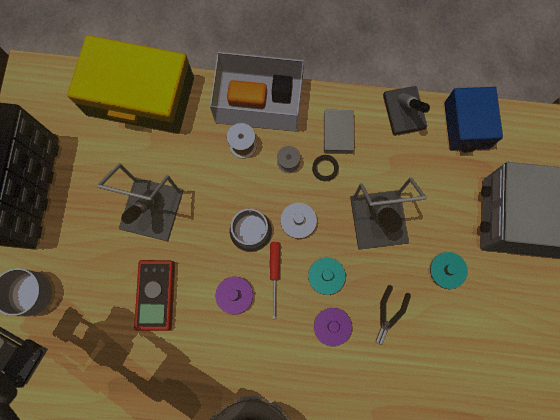

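The white lid is at side (288,243) and top (299,220). Look-alikes, by top pixel, are purple (235,295) and (333,327), and turquoise (327,276) and (449,270). The round pot at top (18,292) and the small stand at top (408,108) don't belong to the job. The tub is at top (250,230), the slim stand at top (150,207) and the wide stand at top (380,217).

Run:
```python
from h import *
s=capture("side");t=capture("top")
def near(p,n,uv):
    L=sorted(tip_of(p,n),key=lambda d:np.hypot(*(np.array(d['centre'])-uv)))
    return L[0]['centre'] if L else None
print('lid',near(s,'lid',(288,246)),near(t,'lid',(299,222)))
for k,pp,px in(('side',s,(288,243)),('top',t,(299,220))):
    L=[d for d in trace(pp,'lid') if d['pixels'][px[1],px[0]]]; print(k,[np.round(d['rect'],1) for d in L])
for n,a,b in(("tub_rim",(246,208),(249,227)),("cap_slim_top",(177,129),(126,217)),("cap_wide_top",(354,272),(389,221)),("stand_slim",(208,170),(150,207)),("stand_wide",(355,298),(382,217)),("lid",(288,246),(299,222)),):
    u,v=near(s,n,a),near(t,n,b); 
    if u is not None and v is not None:
        x,e=tri([ray(s,u),ray(t,v)]);print(n,np.round(u),np.round(v),x.round(1),e)
c=lambda p,x,y:cv2.resize(p['color'][y:y+100,x:x+133],(400,300),interpolation=cv2.INTER_CUBIC)
im=np.vstack([np.hstack([c(t,80,150),c(t,325,150)]),np.hstack([c(s,150,85),c(s,300,220)])])
cv2.imwrite('pics/c.png',im[:,:,::-1])
```

```text
lid [286.3, 244.2] [295.6, 222.3]
side []
top [array([297.7, 220.1,  38. ,  32.5])]
tub_rim [244. 208.] [248. 226.] [514.9  62.2  60.2] [0.7, 0.7]
cap_slim_top [178. 126.] [127. 218.] [487.1 323.4 169.4] [2.5, 2.5]
stand_slim [206. 172.] [151. 209.] [544.3 324.1  -9.8] [1.9, 1.9]
stand_wide [358. 300.] [378. 216.] [ 587.3 -262.7   -7.2] [1.4, 1.4]
lid [286. 244.] [296. 222.] [548.4 -54.4  10. ] [2.2, 2.2]
```

View pics/c.png

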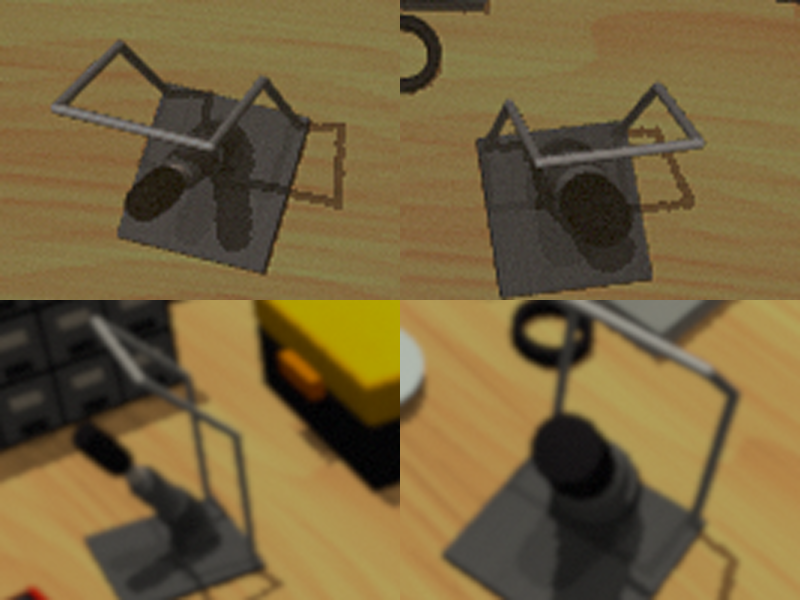

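The slim cap is out with white neck showing, and the wide cap is shut. Each hoop's legs rise from the +x corners of its plate. Next I fit the stand poses from plate corners and bar ends, and refine the lid and tub.

```bash
cat >> h.py <<'E'
def go(x,y,z,yawdeg=None,o=None):
    o=o or get_obs(); M=R.from_euler('xyz',o['tcp_rot']); d=M.inv().apply(np.array([x,y,z])-o['tool_pos'])/1000
    s=0
    if yawdeg is not None:
        # yawdeg: world direction of tool y axis, mod 180
        yv=M.as_matrix()[:,1]; c=np.degrees(np.arctan2(yv[1],yv[0])); s=-(((yawdeg-c)+90)%180-90)  # tool z down: +spin = -world
    print('rows: ',d.round(4),'spin',round(np.radians(s),3))
E
python3 - <<'E'
from h import *
from scipy.optimize import least_squares
s=capture("side");t=capture("top")
def fit(name,top,side,bx,bz,offt,offs,x0):
    obs=[]
    for p,D,off in((t,top,offt),(s,side,offs)):
        for k,(u,v) in D.items():
            X={'b+':(bx,58,bz),'b-':(bx,-58,bz),'-+':(-70,65,8),'--':(-70,-65,8),'+-':(70,-65,8),'++':(70,65,8)}[k]
            obs.append((p,X,np.array([u/3.008+off[0],v/3+off[1]]),k))
    def f(q):
        c,sn=np.cos(q[2]),np.sin(q[2]);r=[]
        for p,X,uv,k in obs: r.append(proj(p,(q[0]+c*X[0]-sn*X[1],q[1]+sn*X[0]+c*X[1],X[2]))-uv)
        return np.concatenate(r)
    r=least_squares(f,x0,loss='soft_l1')
    print(name,r.x[:2].round(1),np.degrees(r.x[2]).round(2),f(r.x).round(1).reshape(-1,2).tolist())
fit('slim',{'b+':(56,108),'b-':(212,147),'-+':(118,237),'--':(266,272),'+-':(308,123),'++':(165,88)},{'b+':(95,20),'b-':(140,78),'-+':(87,240),'+-':(262,267)},-13,225,(80,150),(150,85),[544,324,0])
fit('wide',{'b+':(139,162),'b-':(303,143),'-+':(100,298),'--':(252,278),'++':(78,143)},{'b-':(312,72),'-+':(43,253),'+-':(300,227)},-5,231,(325,150),(300,220),[587,-262,0])
# white lid flange
for p,(x,y,w,h),z,nm in((t,(275,198,50,45),24,'top'),(s,(262,222,50,42),24,'side')):
    hsv=cv2.cvtColor(p['color'][y:y+h,x:x+w],cv2.COLOR_RGB2HSV)
    m=((hsv[:,:,1]<60)&(hsv[:,:,2]>110)).astype(np.uint8)
    c=max(cv2.findContours(m,0,1)[0],key=cv2.contourArea); e=cv2.fitEllipse(cv2.convexHull(c))
    uv=(e[0][0]+x,e[0][1]+y);print('lid',nm,np.round(uv,1),np.round(e[1],1),onz(p,uv,20).round(1),onz(p,uv,24).round(1))
for p,n in((t,'top'),(s,'side')):
    print(n,[(np.round(d['centre']),onz(p,d['centre'],62).round(1),round(d['conf'],2)) for d in tip_of(p,'tub_rim')])
go(546,-52,260,None)
print(get_obs()['time'])
E
```

```text
slim [543.1 317.8] -7.82 [[0.5, 0.5], [0.1, -0.0], [-0.6, -0.1], [-0.6, 0.3], [0.9, -2.0], [0.2, -2.0], [-0.8, 0.8], [-0.3, 1.6], [-2.4, -0.8], [1.0, -1.0]]
wide [ 578.  -266.8] 12.92 [[0.4, -0.1], [-0.9, -0.1], [0.5, -0.4], [0.6, 0.1], [-0.3, -2.1], [-1.7, 1.2], [-1.4, 0.8], [2.6, -1.2]]
lid top [298.1 219.9] [35.2 36. ] [551.3 -59.2  20. ] [550.5 -59.2  24. ]
lid side [287.8 241.8] [30.1 39.1] [552.9 -58.1  20. ] [550.8 -60.9  24. ]
top [(array([248., 223.]), array([521.3,  60.8,  62. ]), 0.64)]
side [(array([244., 210.]), array([510.1,  57.9,  62. ]), 0.77)]
rows:  [-0.5256 -0.3683  0.1447] spin 0.0
1.8
```

```bash
python3 -m inch '[[-0.034,-0.023,0,0,0.7],[-0.068,-0.046,0,0,0.7],[-0.102,-0.069,0,0,0.7],[-0.136,-0.092,0,0,0.7],[-0.17,-0.115,0,0,0.7],[-0.204,-0.138,0,0,0.7],[-0.238,-0.161,0,0,0.7],[-0.272,-0.184,0,0,0.7]]'; python3 -m inch '[[-0.034,-0.023,0,0,0.7],[-0.068,-0.046,0,0,0.7],[-0.102,-0.069,0,0,0.7],[-0.136,-0.092,0,0,0.7],[-0.17,-0.115,0,0,0.7],[-0.204,-0.135,0,0,0.7],[-0.22,-0.142,0,0,0.7],[-0.22,-0.142,0,0,0.7]]'
python3 - <<'E'
from h import *
w=capture("wrist");save(w,'w1.png');o=get_obs();print(o['time'],o['tool_pos'],o['tcp_rot'],w['pose'].round(2))
for n,z in(("lid",24),("tub_rim",62)):
    for d in tip_of(w,n): print(n,np.round(d['centre'],1),round(d['conf'],2),onz(w,d['centre'],0 if n=='lid' else 62).round(1))
E
```

```text
time: 2.47
tool_pos: [380.7, 212.2, 405.0]
tcp_rot: [3.141, 0.001, 2.757]
contact_force: [1.0, 0.5, -1.0]
grip_width: 64.3
finger_force: 0.0
time: 3.13
tool_pos: [532.7, -3.5, 404.2]
tcp_rot: [-3.141, 0.001, 2.753]
contact_force: [-0.7, -0.4, -0.9]
grip_width: 64.1
finger_force: 0.0
3.1833 [531.48152471  -1.82924247 404.16048648] [-3.14157143e+00 -5.71894283e-04  2.75377928e+00] [[ 3.8000e-01  8.9000e-01  2.4000e-01  4.6837e+02]
 [ 9.3000e-01 -3.7000e-01 -1.0000e-01  2.4330e+01]
 [-0.0000e+00  2.6000e-01 -9.7000e-01  3.8382e+02]
 [ 0.0000e+00  0.0000e+00  0.0000e+00  1.0000e+00]]
lid [241.3 214.7] 0.88 [552.7 -59.7   0. ]
lid [57.7 49.5] 0.79 [ 301.  -170.9    0. ]
lid [129.7 139.9] 0.77 [ 417.6 -145.1    0. ]
tub_rim [325.7 155.3] 0.68 [514.3  58.3  62. ]
```

View pics/w1.png

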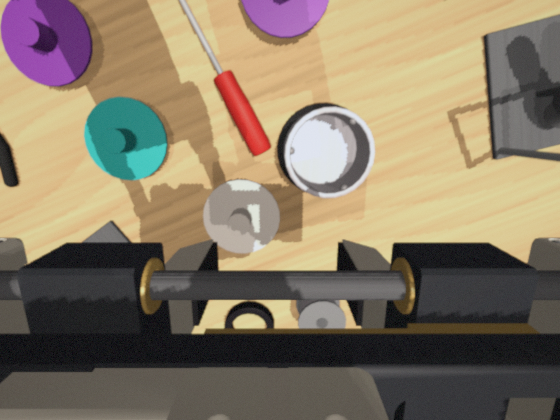

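The wrist view shows the white lid at (241,215), in the gripper's shadow. The tub rim ellipse is centred at about (327,150). The turquoise lid at (126,138) and the purple ones at (47,40) and (285,5) are the look-alikes.

Run:
```python
from h import *
w=capture("wrist")
for uv,z in(((327,150),62),((241.5,215.5),22),((238,215),51)): print(uv,onz(w,uv,z).round(1))
c=w['color'][165:265,185:300]; c2=w['color'][90:210,265:390]
cv2.imwrite('pics/w1c.png',np.hstack([cv2.resize(c,(400,350)),cv2.resize(c2,(400,350))])[:,:,::-1])
go(551.5,-60,206)
```

```text
(327, 150) [506.6  65.4  62. ]
(241.5, 215.5) [546.1 -50.9  22. ]
(238, 215) [537.7 -47.9  51. ]
rows:  [-0.0427 -0.0482  0.1986] spin 0.0
```

View pics/w1c.png

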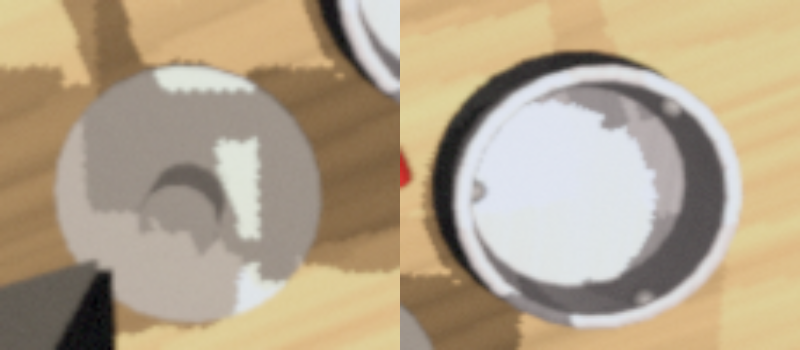

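Run:
```python
from h import *
w=capture("wrist")
for uv,z in(((327,157),62),((239,220),24),((237.6,226),51)): print(uv,onz(w,uv,z).round(1))
o=get_obs();print(o['tool_pos'],o['tcp_rot']);go(550.5,-59.5,206)
```

```text
(327, 157) [513.1  63.4  62. ]
(239, 220) [549.7 -55.1  24. ]
(237.6, 226) [549.2 -53.1  51. ]
[530.06174601   0.78381052 404.83181604] [ 3.14135735e+00 -4.34871002e-04  2.75805303e+00]
rows:  [-0.0416 -0.0483  0.1988] spin 0.0
```

```bash
python3 -m inch '[[-0.02,-0.023,0.02,0,0.7],[-0.041,-0.046,0.055,0,0.7],[-0.041,-0.046,0.095,0,0.7],[-0.041,-0.046,0.135,0,0.7],[-0.041,-0.046,0.17,0,0.7],[-0.041,-0.046,0.19,0,0.7],[-0.041,-0.046,0.199,0,0.7],[-0.041,-0.046,0.199,0,0.7]]'; python3 -m inch '[[0,0,0,0,0.7],[0,0,0,0,0],[0,0,0,0,0],[0,0,0,0,0],[0,0,0,0,0],[0,0,0,0,0],[0,0,0,0,0]]'
python3 - <<'E'
from h import *
p=[capture(n) for n in("wrist","side","top")]
cv2.imwrite('pics/g.png',np.hstack([cv2.resize(p[0]['color'][120:330,140:420],(400,300)),cv2.resize(p[1]['color'][150:300,190:390],(400,300))])[:,:,::-1])
go(514,62,320)
E
```

```text
time: 4.05
tool_pos: [550.9, -57.2, 204.5]
tcp_rot: [-3.141, -0.003, 2.758]
contact_force: [-0.8, 0.9, -0.2]
grip_width: 64.4
finger_force: 0.0
time: 4.63
tool_pos: [551.5, -58.3, 206.0]
tcp_rot: [3.141, 0.0, 2.757]
contact_force: [-0.1, 0.5, -0.2]
grip_width: 28.8
finger_force: 0.0
rows:  [ 0.0799  0.0974 -0.1141] spin 0.0
```

View pics/g.png

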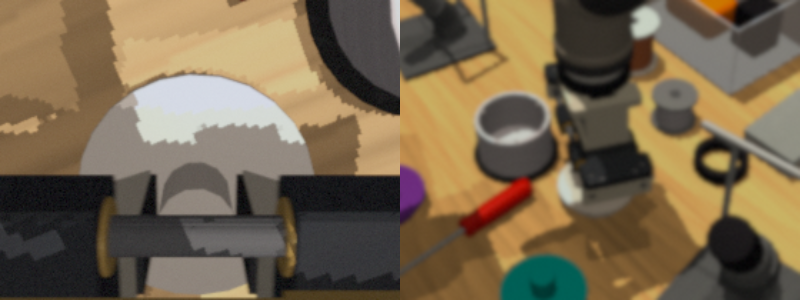

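The gripper straddles the white lid's knob, with the fingers still closing at 28.8 mm. I'll close fully and lift.

```bash
python3 -m inch '[[0,0,0,0,0],[0,0,0,0,0],[0,0,0,0,0],[0,0,-0.03,0,0],[0,0,-0.06,0,0],[0,0,-0.09,0,0],[0,0,-0.1,0,0],[0,0,-0.1,0,0]]'
python3 - <<'E'
from h import *
w=capture("wrist"); s=capture("side"); save(w,'l.png')
cv2.imwrite('pics/l.png',np.hstack([cv2.resize(w['color'],(400,300)),cv2.resize(s['color'][130:280,190:390],(400,300))])[:,:,::-1])
print(get_obs()['finger_force'],get_obs()['grip_width']); go(514,62,306)
E
```

```text
time: 5.45
tool_pos: [552.1, -58.3, 308.2]
tcp_rot: [3.141, 0.005, 2.757]
contact_force: [-0.5, 0.3, -0.6]
grip_width: 25.4
finger_force: 30.0
29.999931156635284 25.375548769279323
rows:  [ 0.0795  0.0975 -0.0012] spin 0.0
```

View pics/l.png

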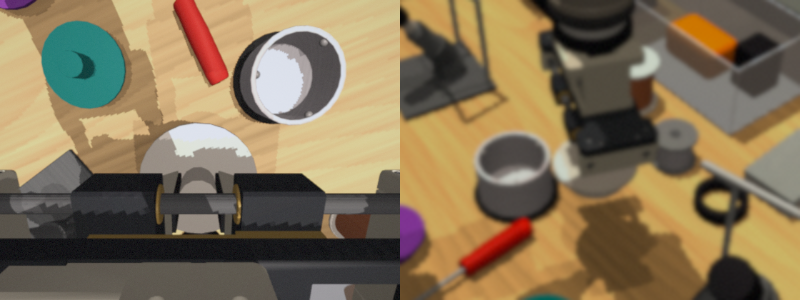

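The lid is lifted and held by its knob. The tub rim is centred at about (407,105) in full-image pixels, and the lid's front edge is at (277,172).

Run:
```python
from h import *
w=capture("wrist"); o=get_obs(); M=R.from_euler('xyz',o['tcp_rot']).as_matrix()
print(o['tool_pos'].round(1),M[:,0].round(2))
for uv in((407,105),(329,112),(486,98),(405,38),(412,172)): print('tub',uv,onz(w,uv,62).round(1))
e=onz(w,(277,172),126); g=M.T@(e-o['tool_pos']); print('front edge in tool',g.round(1))
for l in (199,360): 
    g=M.T@(onz(w,(l,200),126)-o['tool_pos']);print(g.round(1))
print([(np.round(d['centre']),onz(w,d['centre'],62).round(1)) for d in tip_of(w,'tub_rim')])
# lid mask -> front arc circle fit in tool frame
L=[d for d in trace(w,'lid') if abs(d['rect'][0]-277)<30]
if L:
    m=L[0]['pixels'];P=[]
    for c in range(205,350,6):
        r=np.flatnonzero(m[:,c]); 
        if len(r) and r[0]<230: P.append((M.T@(onz(w,(c,r[0]),126)-o['tool_pos']))[:2])
    P=np.array(P);A=np.c_[2*P,np.ones(len(P))];q=np.linalg.lstsq(A,(P**2).sum(1),rcond=None)[0];print('circle',q[:2],np.sqrt(q[2]+q[:2]@q[:2]),len(P))
```

```text
[550.9 -58.1 303.9] [-0.93  0.38  0.  ]
tub (407, 105) [506.8  55.2  62. ]
tub (329, 112) [491.4   5.2  62. ]
tub (486, 98) [522.3 105.4  62. ]
tub (405, 38) [467.   65.3  62. ]
tub (412, 172) [551.7  46.   62. ]
front edge in tool [ 46.9   1.3 178.1]
[ 32.3 -39.  178.1]
[ 32.4  44.2 178. ]
[(array([422., 115.]), array([516.7,  62.7,  62. ]))]
circle [3.43417743 1.57730096] 43.734339623404075 25
```

```bash
python3 -m inch '[[0.015,0.02,0,0,0],[0.035,0.045,0,0,0],[0.055,0.07,0,0,0],[0.072,0.09,0,0,0],[0.078,0.0966,0,0,0],[0.078,0.0966,0.015,0,0],[0.078,0.0966,0.028,0,0],[0.078,0.0966,0.028,0,0]]'
python3 - <<'E'
from h import *
s=capture("side"); t=capture("top");w=capture("wrist")
cv2.imwrite('pics/p.png',np.hstack([cv2.resize(w['color'][130:340,140:420],(400,300)),cv2.resize(s['color'][140:260,170:330],(400,300))])[:,:,::-1])
print(get_obs()['tool_pos'])
E
```

```text
time: 6.37
tool_pos: [514.6, 60.5, 274.7]
tcp_rot: [-3.139, -0.005, 2.757]
contact_force: [-0.5, -0.0, -1.2]
grip_width: 25.5
finger_force: 30.0
[515.67472536  60.13997915 277.58145726]
```

View pics/p.png

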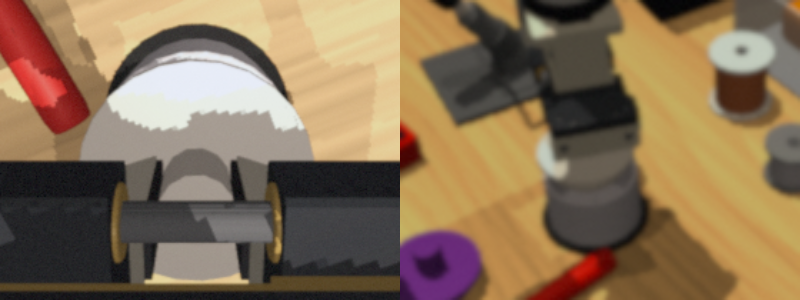

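The lid sits squarely over the tub, with the lid and foot ring both centred at column ~198. Lowering now.

```bash
python3 -m inch '[[0,0,0.008,0,0],[0,0,0.014,0,0],[0,0,0.018,0,0],[0,0,0.02,0,0],[0,0,0.022,0,0],[0,0,0.022,0,0]]'
```

```text
time: 7.02
tool_pos: [515.4, 60.5, 255.6]
tcp_rot: [-3.142, -0.0, 2.757]
contact_force: [-1.3, -0.3, 1.0]
grip_width: 25.1
finger_force: 30.0
```

```bash
python3 -m inch '[[0,0,0.002,0,0],[0,0,0.004,0,0],[0,0,0.005,0,0],[0,0,0.005,0,0]]'; python3 -m inch '[[0,0,0.001,0,0],[0,0,0.002,0,0],[0,0,0.003,0,0],[0,0,0.003,0,0]]'
```

```text
time: 7.35
tool_pos: [515.2, 60.6, 249.9]
tcp_rot: [-3.141, -0.001, 2.757]
contact_force: [2.2, 0.1, -7.0]
grip_width: 25.4
finger_force: 30.0
time: 7.68
tool_pos: [515.1, 60.5, 248.8]
tcp_rot: [-3.141, -0.0, 2.757]
contact_force: [-4.8, -0.5, 10.0]
grip_width: 25.4
finger_force: 30.0
```

```bash
python3 -m inch '[[0,0,0.001,0,0],[0,0,0.002,0,0],[0,0,0.002,0,0]]';python3 -m inch '[[0,0,0.001,0,0],[0,0,0.002,0,0],[0,0,0.002,0,0]]'
```

```text
time: 7.93
tool_pos: [515.0, 60.6, 248.7]
tcp_rot: [3.142, 0.001, 2.757]
contact_force: [-10.4, -0.4, 26.8]
grip_width: 25.3
finger_force: 30.0
time: 8.18
tool_pos: [515.3, 60.4, 247.9]
tcp_rot: [3.141, 0.003, 2.757]
contact_force: [-12.3, -3.0, 33.9]
grip_width: 25.3
finger_force: 30.0
```

```bash
python3 -m inch '[[0,0,-0.004,0,0],[0,0,-0.004,0,0.7],[0,0,-0.004,0,0.7],[0,0,-0.004,0,0.7],[0,0,-0.004,0,0.7],[0,0,-0.03,0,0.7],[0,0,-0.06,0,0.7],[0,0,-0.09,0,0.7]]';  python3 - <<'E'
from h import *
s=capture("side");w=capture("wrist")
cv2.imwrite('pics/q.png',np.hstack([cv2.resize(w['color'],(400,300)),cv2.resize(s['color'][160:260,180:313],(400,300))])[:,:,::-1])
go(440,200,395)
E
```

```text
time: 8.85
tool_pos: [515.3, 60.6, 333.8]
tcp_rot: [-3.141, -0.002, 2.757]
contact_force: [0.1, 0.1, -0.3]
grip_width: 63.3
finger_force: 0.0
rows:  [ 0.1229  0.1006 -0.0577] spin 0.0
```

View pics/q.png

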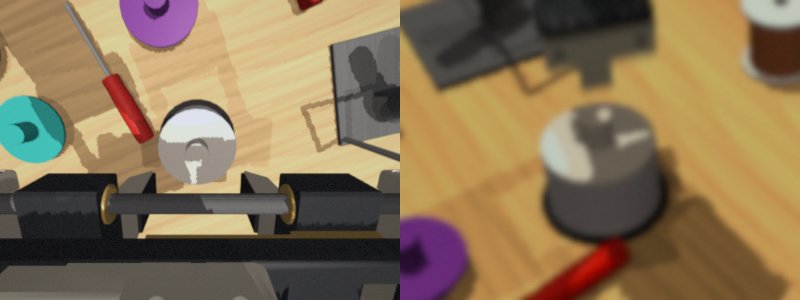

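The lid looks level and seated on the rim in both views. Now to the slim applicator, turning the fingers to its stand's y axis on the way.

```bash
python3 -m inch '[[0.015,0.018,-0.03,0,0],[0.038,0.045,-0.05,-0.08,0],[0.06,0.073,-0.066,-0.16,0],[0.085,0.1,-0.066,-0.247,0],[0.11,0.13,-0.066,-0.247,0],[0.135,0.16,-0.066,-0.247,0],[0.155,0.185,-0.066,-0.247,0],[0.16,0.194,-0.066,-0.247,0]]'; python3 -m inch '[[0,0,0,0,0],[0,0,0,0,0]]'
python3 - <<'E'
from h import *
w=capture("wrist");t=capture("top");s=capture("side");save(w,'ws.png')
rs=[]
for n,p in(('w',w),('t',t),('s',s)):
    L=tip_of(p,'cap_slim_top'); print(n,[(np.round(d['centre']),round(d['conf'],2)) for d in L][:3])
    if L: rs.append(ray(p,L[0]['centre']));print(onz(p,L[0]['centre'],161).round(1))
if len(rs)>1: print(tri(rs))
print([(onz(w,d['centre'],0).round(1),round(d['conf'],2)) for d in tip_of(w,'stand_slim')])
print(proj(w,(484.7,325.8,161)),proj(w,(543.1-.9907*13-.136*58*0,317.8+1.8,225)))
print('knob',[(np.round(d['centre']),onz(t,d['centre'],43).round(1)) for d in tip_of(t,'lid') if abs(d['centre'][0]-249)<15])
E
```

```text
time: 9.62
tool_pos: [438.1, 304.0, 398.8]
tcp_rot: [3.141, -0.002, 3.007]
contact_force: [-0.3, 0.7, 0.3]
grip_width: 15.5
finger_force: 0.0
time: 9.78
tool_pos: [440.0, 300.4, 398.9]
tcp_rot: [-3.14, -0.001, 3.005]
contact_force: [-0.2, -0.0, 0.4]
grip_width: 2.8
finger_force: 0.0
w []
t [(array([128., 222.]), 0.6)]
[478.9 323.2 161. ]
s [(array([178., 127.]), 0.51)]
[494.2 331.8 161. ]
(array([483.29890079, 318.71816475, 170.07214267]), [6.1, 6.1])
[]
[316.83516781 276.5404197 ] [327.22624647 395.78638787]
knob [(array([245., 227.]), array([515.4,  70.3,  43. ]))]
```

```bash
python3 -m inch '[[-0.015,0.015,0,0,0],[-0.03,0.029,0.01,0,0],[-0.03,0.029,0.03,0,0],[-0.03,0.029,0.045,0,0],[-0.03,0.029,0.05,0,0],[-0.03,0.029,0.05,0,0]]'
python3 - <<'E'
from h import *
w=capture("wrist");t=capture("top");s=capture("side")
a=cv2.resize(t['color'][160:250,80:200],(400,300),interpolation=2);b=cv2.resize(s['color'][80:200,130:290],(400,300),interpolation=2)
c=cv2.resize(w['color'][200:410,140:420],(400,300));d=cv2.resize(s['color'][200:350,300:500],(400,300))
cv2.imwrite('pics/sl.png',np.vstack([np.hstack([a,b]),np.hstack([c,d])])[:,:,::-1])
E
```

```text
time: 10.68
tool_pos: [473.5, 324.7, 348.4]
tcp_rot: [-3.14, -0.003, 3.003]
contact_force: [-0.0, 0.6, 0.0]
grip_width: 0.3
finger_force: 0.0
```

View pics/sl.png

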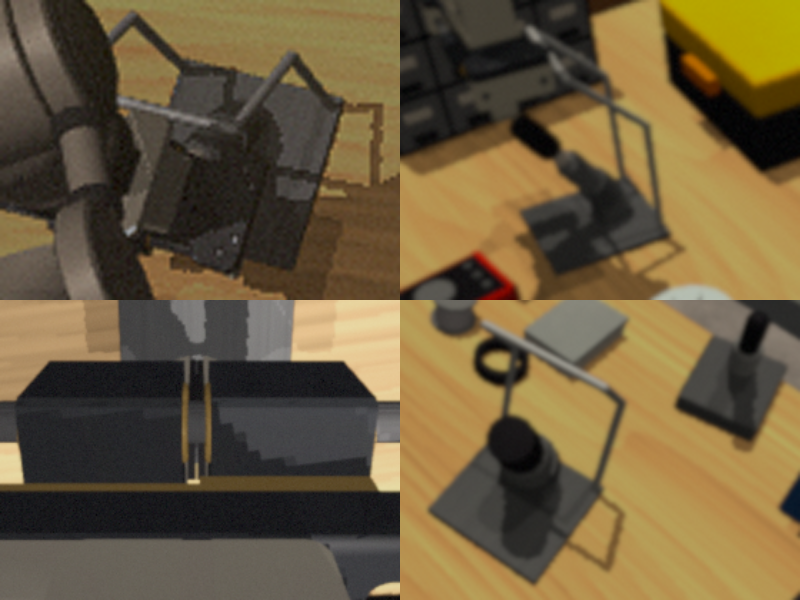

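The tool hangs just on the robot side of the slim cap, clear of the hoop bar. The slim cap is at side pixel ~(176,127). A numeric check of its height and offset comes before pressing.

Run:
```python
from h import *
s=capture("side");o=get_obs()
tip=o['tool_pos']+R.from_euler('xyz',o['tcp_rot']).apply([0,0,178]);print('tip',tip.round(1),proj(s,tip).round(1))
yw=np.radians(-7.8);S=np.array([543.1,317.8,0]);ex=np.array([np.cos(yw),np.sin(yw),0]);ey=np.array([-ex[1],ex[0],0])
for xs,z in((-59,161),(-48,144)): print('pred',proj(s,S+xs*ex+[0,0,z]).round(1))
L=tip_of(s,'cap_slim_top');print([d['centre'] for d in L])
for uv in [(176,127)]+[d['centre'] for d in L[:1]]:
    oo,d=ray(s,uv);k=((S-oo)@ey)/(d@ey);P=oo+k*d;print(((P-S)@ex).round(1),P[2].round(1))
M=trace(s,'cap_slim');print([np.round(m['rect']) for m in M][:2])
```

```text
tip [474.2 325.3 173.1] [171.3 126.8]
pred [176.  129.3]
pred [181.4 133.6]
[[176.3, 126.3]]
-57.5 167.4
-56.3 169.1
[array([351., 228.,  28.,  24.]), array([183., 134.,  20.,  18.])]
```

```bash
python3 -m inch '[[0,0,0.003,0,0],[0,0,0.006,0,0],[0,0,0.006,0,0]]'; python3 -m inch '[[0,0,0.002,0,0],[0,0,0.004,0,0],[0,0,0.004,0,0]]'
```

```text
time: 11.23
tool_pos: [473.4, 325.0, 343.2]
tcp_rot: [-3.141, -0.001, 3.004]
contact_force: [-0.6, -0.7, 0.8]
grip_width: 0.3
finger_force: 0.0
time: 11.48
tool_pos: [473.5, 325.0, 339.2]
tcp_rot: [-3.141, -0.001, 3.004]
contact_force: [0.4, 1.2, 0.4]
grip_width: 0.5
finger_force: 0.0
```

```bash
python3 -m inch '[[-0.0015,0,0.002,0,0],[-0.003,0,0.005,0,0],[-0.003,0,0.005,0,0]]'; python3 -m inch '[[-0.002,0,0.003,0,0],[-0.003,0,0.005,0,0],[-0.003,0,0.005,0,0]]'
```

```text
time: 11.73
tool_pos: [476.8, 324.7, 335.0]
tcp_rot: [3.141, 0.0, 3.004]
contact_force: [-0.9, 0.2, 3.3]
grip_width: 0.4
finger_force: 1.6
time: 11.98
tool_pos: [479.8, 324.2, 330.0]
tcp_rot: [3.141, 0.001, 3.004]
contact_force: [0.2, -0.3, 2.0]
grip_width: 0.5
finger_force: 0.5
```

```bash
python3 -m inch '[[-0.001,0,0.003,0,0],[-0.003,0,0.006,0,0],[-0.003,0,0.006,0,0]]'; python3 -m inch '[[-0.001,0,0.002,0,0],[-0.002,0,0.004,0,0],[-0.002,0,0.004,0,0]]'
```

```text
time: 12.23
tool_pos: [482.9, 323.7, 323.4]
tcp_rot: [3.141, 0.0, 3.004]
contact_force: [-1.3, 0.2, -0.9]
grip_width: 0.5
finger_force: 0.0
time: 12.48
tool_pos: [484.5, 323.6, 320.3]
tcp_rot: [3.141, -0.0, 3.004]
contact_force: [-3.3, -1.0, 7.8]
grip_width: 0.4
finger_force: 4.0
```

```bash
python3 -m inch '[[0,0,0.001,0,0],[0,0,0.002,0,0],[0,0,0.002,0,0]]'; python3 -m inch '[[0,0,0.001,0,0],[0,0,0.002,0,0],[0,0,0.002,0,0]]'
```

```text
time: 12.73
tool_pos: [484.3, 323.6, 319.8]
tcp_rot: [3.141, 0.001, 3.004]
contact_force: [-5.8, -1.5, 16.2]
grip_width: -0.0
finger_force: 8.1
time: 12.98
tool_pos: [484.1, 323.7, 319.3]
tcp_rot: [3.14, 0.002, 3.004]
contact_force: [-9.4, -3.7, 25.0]
grip_width: 0.8
finger_force: 13.0
```

Slim cap home: hard stop at 25 N with the tip at the predicted shut height. Backing out and moving over to the wide applicator.

```bash
python3 -m inch '[[0.008,0,-0.012,0,0],[0.02,0,-0.04,0,0],[0.02,0,-0.08,0,0.2],[0.02,0,-0.11,0,0.7],[0.015,-0.03,-0.115,-0.1,0.7],[0.01,-0.07,-0.115,-0.2,0.7],[0.005,-0.11,-0.115,-0.3,0.7],[0,-0.15,-0.115,-0.361,0.7]]'
python3 - <<'E'
from h import *
s=capture("side");yw=np.radians(-7.8);S=np.array([543.1,317.8,0]);ex=np.array([np.cos(yw),np.sin(yw),0]);ey=np.array([-ex[1],ex[0],0])
for d in tip_of(s,'cap_slim_top')[:2]:
    oo,r=ray(s,d['centre']);k=((S-oo)@ey)/(r@ey);P=oo+k*r;print(d['centre'],((P-S)@ex).round(1),P[2].round(1))
print([np.round(m['rect']) for m in trace(s,'cap_slim')][:2],get_obs()['joint_positions'].round(2))
go(490,-287,430,102.9)
E
```

```text
time: 13.65
tool_pos: [463.3, 173.7, 430.5]
tcp_rot: [-3.142, -0.0, -2.912]
contact_force: [0.4, -0.1, -0.3]
grip_width: 35.7
finger_force: 0.0
[182.2, 131.4] -44.6 149.7
[array([188., 139.,  17.,  14.])] [ 0.2   0.27  1.56 -0.    1.32 -1.59]
rows:  [ 0.0744 -0.4544  0.0008] spin -0.006
```

```bash
python3 -m inch '[[0.006,-0.037,0,0,0.7],[0.012,-0.075,0,0,0.7],[0.018,-0.113,0,0,0.7],[0.025,-0.15,0,0,0.7],[0.031,-0.188,0,0,0.7],[0.037,-0.226,0,0,0.7],[0.043,-0.263,0,0,0.7],[0.049,-0.3,0,0,0.7]]'; python3 -m inch '[[0.006,-0.037,0,0,0.7],[0.012,-0.075,0,0,0.7],[0.018,-0.113,0,0,0.7],[0.023,-0.14,0,0,0.7],[0.025,-0.154,0,0,0.7],[0.025,-0.154,0,0,0.7],[0.025,-0.154,0,0,0.7]]'
python3 - <<'E'
from h import *
S=np.array([578,-266.8,0]);yw=np.radians(12.9);ex=np.array([np.cos(yw),np.sin(yw),0]);ey=np.array([-ex[1],ex[0],0])
X=S-40*ex+[0,0,151]
s=capture("side");t=capture("top");w=capture("wrist");rs=[]
for n,p in(('s',s),('t',t),('w',w)):
    L=tip_of(p,'cap_wide_top');print(n,'pred',proj(p,X).round(1),[np.round(d['centre'],1).tolist() for d in L][:2])
    if n=='s' and L:
        oo,r=ray(p,L[0]['centre']);k=((S-oo)@ey)/(r@ey);P=oo+k*r;print('xs,z',((P-S)@ex).round(1),P[2].round(1))
    for d in trace(p,'cap_wide')[:2]: print('mask',np.round(d['rect']))
go(*(S-60*ex+[0,0,350]),102.9)
E
```

```text
time: 14.47
tool_pos: [482.9, -129.3, 430.5]
tcp_rot: [3.141, 0.0, -2.918]
contact_force: [1.0, 0.5, 0.5]
grip_width: 64.3
finger_force: 0.0
time: 15.05
tool_pos: [492.8, -283.5, 430.0]
tcp_rot: [3.14, -0.0, -2.919]
contact_force: [0.1, 1.2, 0.0]
grip_width: 64.3
finger_force: 0.0
s pred [354.6 270.4] [[351.0, 269.4]]
xs,z -54.6 169.0
mask [360. 271.  32.  34.]
mask [189. 137.  20.  22.]
t pred [393.5 223.6] [[392.7, 225.4]]
w pred [271. 260.] [[276.0, 260.7], [298.5, 30.3]]
mask [276. 253.  47.  33.]
rows:  [-0.0272 -0.0027  0.081 ] spin -0.001
```

```bash
python3 -m inch '[[-0.015,-0.001,0.02,0,0.7],[-0.025,-0.001,0.055,0,0.7],[-0.025,-0.001,0.09,0,0.7],[-0.025,-0.001,0.12,0,0.7],[-0.025,-0.001,0.128,0,0.7],[-0.025,-0.001,0.128,0,0.7]]'; python3 -m inch '[[-0.005,0,0,0,0.7],[-0.01,0,0,0,0.7],[-0.012,0,0,0,0.7],[-0.012,0,0,0,0.7]]'
python3 - <<'E'
from h import *
S=np.array([578,-266.8,0]);yw=np.radians(12.9);ex=np.array([np.cos(yw),np.sin(yw),0]);ey=np.array([-ex[1],ex[0],0])
for i in range(2):
  w=capture("wrist");o=get_obs();d=o['tool_pos']-S;print((d@ex).round(1),(d@ey).round(1),o['contact_force'].round(1))
print(proj(w,S-40*ex+[0,0,151]),[np.round(d['rect']) for d in trace(w,'cap_wide')][:2])
E
```

```text
time: 16.0
tool_pos: [516.4, -279.2, 300.5]
tcp_rot: [3.138, -0.003, -2.918]
contact_force: [-0.3, -0.0, 0.3]
grip_width: 64.2
finger_force: 0.0
time: 16.33
tool_pos: [529.4, -276.9, 304.5]
tcp_rot: [-3.139, 0.003, -2.918]
contact_force: [-1.1, -0.2, -0.1]
grip_width: 64.3
finger_force: 0.0
-50.0 1.1 [0.  0.5 0.8]
-50.2 1.1 [-1.2 -0.1 -0.4]
[272.41995246 298.33533477] [array([282., 290.,  88.,  74.])]
```

```bash
python3 -m inch '[[-0.002,0.001,0,0,0.7],[-0.002,0.001,0,0,0],[-0.002,0.001,0,0,0],[-0.002,0.001,0,0,0],[-0.002,0.001,0,0,0],[-0.002,0.001,0,0,0],[-0.002,0.001,0,0,0],[-0.002,0.001,0,0,0]]'
```

```text
time: 17.15
tool_pos: [530.2, -275.3, 302.4]
tcp_rot: [3.141, -0.0, -2.918]
contact_force: [0.5, 2.2, -0.8]
grip_width: 40.9
finger_force: 30.0
```

Grip width of 41 mm shows the pads sit ~7 mm off the cap's axis. I'll open slightly, ease closer to the hoop while watching force, and regrip.

```bash
python3 -m inch '[[0,0,0,0,0.6],[0,0,0,0,0.6],[-0.001,0,0,0,0.6],[-0.002,0,0,0,0.6],[-0.002,0,0,0,0.6]]';python3 -m inch '[[-0.001,0,0,0,0.6],[-0.002,0,0,0,0.6],[-0.002,0,0,0,0.6]]'
```

```text
time: 17.57
tool_pos: [532.4, -275.2, 302.8]
tcp_rot: [-3.141, 0.0, -2.918]
contact_force: [-0.5, 0.1, 0.9]
grip_width: 55.1
finger_force: 0.0
time: 17.82
tool_pos: [534.3, -274.6, 302.7]
tcp_rot: [-3.142, 0.0, -2.918]
contact_force: [-0.3, 0.7, -0.6]
grip_width: 55.2
finger_force: 0.0
```

```bash
python3 -m inch '[[-0.001,0,0,0,0.6],[-0.002,0,0,0,0.6],[-0.002,0,0,0,0.6]]';python3 -m inch '[[-0.001,0,0,0,0.6],[-0.002,0,0,0,0.6],[-0.002,0,0,0,0.6]]'
```

```text
time: 18.07
tool_pos: [536.3, -274.2, 302.7]
tcp_rot: [-3.142, 0.0, -2.918]
contact_force: [-0.0, 0.8, 0.2]
grip_width: 54.8
finger_force: 0.0
time: 18.32
tool_pos: [538.3, -273.7, 302.7]
tcp_rot: [-3.142, 0.0, -2.918]
contact_force: [0.2, 0.1, -1.0]
grip_width: 55.5
finger_force: 0.0
```

```bash
python3 -m inch '[[0,0,0,0,0],[0,0,0,0,0],[0,0,0,0,0],[0,0,0,0,0],[0,0,0,0,0],[0,0,0,0,0]]'
```

```text
time: 18.82
tool_pos: [538.0, -273.5, 302.7]
tcp_rot: [3.141, -0.0, -2.918]
contact_force: [-0.5, 2.3, 0.9]
grip_width: 43.1
finger_force: 30.0
```

```bash
python3 -m inch '[[0.001,0,-0.0017,0,0],[0.002,0,-0.0035,0,0],[0.0035,0,-0.006,0,0],[0.005,0,-0.0087,0,0]]'; python3 -m inch '[[0.0015,0,-0.0026,0,0],[0.003,0,-0.0052,0,0],[0.0045,0,-0.0078,0,0],[0.005,0,-0.0087,0,0],[0.005,0,-0.0087,0,0]]'
```

```text
time: 19.15
tool_pos: [533.3, -274.7, 310.8]
tcp_rot: [3.141, -0.0, -2.918]
contact_force: [3.3, 2.0, -4.3]
grip_width: 43.1
finger_force: 30.0
time: 19.57
tool_pos: [528.2, -275.8, 320.1]
tcp_rot: [3.141, 0.0, -2.918]
contact_force: [2.9, 3.6, -4.5]
grip_width: 42.9
finger_force: 30.0
```

Commanded 20 mm; pulling a little more to reach the stop firmly.

```bash
python3 -m inch '[[0.0005,0,-0.001,0,0],[0.001,0,-0.0018,0,0],[0.001,0,-0.0018,0,0]]'; python3 -m inch '[[0.0005,0,-0.001,0,0],[0.001,0,-0.0018,0,0],[0.001,0,-0.0018,0,0]]'
```

```text
time: 19.82
tool_pos: [528.0, -275.9, 320.2]
tcp_rot: [3.14, 0.001, -2.919]
contact_force: [10.4, 2.5, -17.0]
grip_width: 43.1
finger_force: 30.0
time: 20.07
tool_pos: [527.7, -275.9, 320.5]
tcp_rot: [3.139, 0.002, -2.918]
contact_force: [17.4, 2.2, -26.1]
grip_width: 42.9
finger_force: 30.0
```

Solid at the stop (31 N). Relieve the preload, open and back out.

```bash
python3 -m inch '[[-0.001,0,0.0018,0,0],[-0.0015,0,0.003,0,0],[-0.0015,0,0.003,0,0.7],[-0.0015,0,0.003,0,0.7],[-0.0015,0,0.003,0,0.7],[-0.0015,0,0.003,0,0.7],[0.01,0,-0.01,0,0.7],[0.03,0,-0.04,0,0.7]]'; python3 -m inch '[[0.02,0,-0.035,0,0.7],[0.03,0.02,-0.07,0,0.7],[0.04,0.05,-0.09,0,0.7],[0.04,0.09,-0.1,0,0.7],[0.04,0.12,-0.1,0,0.7],[0.04,0.14,-0.1,0,0.7],[0.04,0.14,-0.1,0,0.7]]'
python3 - <<'E'
from h import *
s=capture("side");t=capture("top")
S=np.array([578,-266.8,0]);yw=np.radians(12.9);ex=np.array([np.cos(yw),np.sin(yw),0]);ey=np.array([-ex[1],ex[0],0])
L=tip_of(s,'cap_wide_top')
if L:
    oo,r=ray(s,L[0]['centre']);k=((S-oo)@ey)/(r@ey);P=oo+k*r;print(L[0]['centre'],'xs,z',((P-S)@ex).round(1),P[2].round(1))
print([np.round(d['rect']) for d in trace(s,'cap_wide')][:2])
print('lid',[(np.round(d['centre'],1).tolist(),proj(s,(514.5,62,43)).round(1).tolist(),proj(s,(514.5,62,53)).round(1).tolist()) for d in tip_of(s,'lid') if abs(d['centre'][0]-245)<12])
hsv=cv2.cvtColor(s['color'],cv2.COLOR_RGB2HSV)
# white neck pixels between cap and bottle
for nm,(x,y) in(('wide',(335,255)),('slim',(170,120))):
    c=hsv[y:y+60,x:x+60]; print(nm,'bright',int(((c[...,1]<70)&(c[...,2]>130)).sum()))
E
```

```text
time: 20.73
tool_pos: [496.9, -282.6, 360.7]
tcp_rot: [3.137, -0.004, -2.917]
contact_force: [-0.8, 0.9, -0.1]
grip_width: 64.4
finger_force: 0.0
time: 21.32
tool_pos: [425.8, -152.6, 465.0]
tcp_rot: [-3.141, 0.002, -2.916]
contact_force: [1.5, 0.7, -0.0]
grip_width: 64.4
finger_force: 0.0
[352.4, 265.6] xs,z -51.6 176.6
[array([357., 269.,  31.,  30.]), array([328., 205.,  27.,  29.])]
lid [([245.2, 211.7], [245.3, 213.4], [245.0, 210.5])]
wide bright 0
slim bright 0
```

```bash
python3 - <<'E'
from h import *
s=capture("side")['color'][:,:,::-1]
a=cv2.imread('pics/s0.png')
for nm,(x,y,w,h),A,B in(('wide',(341,256,30,26),0,1),('slim',(172,123,16,16),0,1)):
    r=cv2.matchTemplate(np.ascontiguousarray(s[y-25:y+h+25,x-25:x+w+25]),a[y:y+h,x:x+w],cv2.TM_CCOEFF_NORMED);_,m,_,l=cv2.minMaxLoc(r);print(nm,'shift px',l[0]-25,l[1]-25,round(m,2))
from h import *
p=capture("side")
for S,yw,o,c in(((578,-266.8),12.9,(-50,168.3),(-40,151)),((543.1,317.8),-7.8,(-48,144),(-59,161))):
    yw=np.radians(yw);ex=np.array([np.cos(yw),np.sin(yw),0]);S=np.array([*S,0]);print('expected',(proj(p,S+o[0]*ex+[0,0,o[1]])-proj(p,S+c[0]*ex+[0,0,c[1]])).round(1))
E
python3 -m inch '[[-0.018,0.026,0,0,0],[-0.038,0.054,0,0,0],[-0.058,0.082,0,0,0],[-0.078,0.11,0,0,0],[-0.098,0.138,0,0,0],[-0.118,0.166,0,0,0],[-0.13,0.184,0,0,0],[-0.134,0.189,0,0,0]]'; python3 -m inch '[[0,0,0.035,0,0],[0,0,0.075,0,0],[0,0,0.115,0,0],[0,0,0.15,0,0],[0,0,0.175,0,0],[0,0,0.183,0,0],[0,0,0.183,0,0]]'
```

```text
wide shift px -2 -3 0.97
slim shift px 6 5 0.9
expected [-2.1 -2.4]
expected [5.4 4.3]
time: 22.33
tool_pos: [517.1, 60.8, 463.0]
tcp_rot: [3.141, -0.0, -2.916]
contact_force: [-1.2, 0.2, -0.4]
grip_width: 15.7
finger_force: 0.0
time: 22.92
tool_pos: [515.7, 57.7, 278.8]
tcp_rot: [3.141, -0.005, -2.919]
contact_force: [-0.5, 0.1, -0.4]
grip_width: 0.1
finger_force: 0.0
```

Both caps' image shifts match the full 20 mm strokes. Now a light press on the knob to confirm lid height; a seated lid makes contact near TCP z 272.

```bash
python3 -m inch '[[0,0.003,0.003,0,0],[0,0.003,0.006,0,0],[0,0.003,0.006,0,0]]'; python3 -m inch '[[0,0,0.002,0,0],[0,0,0.004,0,0],[0,0,0.004,0,0]]'
```

```text
time: 23.17
tool_pos: [515.7, 61.5, 275.8]
tcp_rot: [-3.141, 0.002, -2.918]
contact_force: [0.7, 0.0, 0.2]
grip_width: 0.3
finger_force: 0.0
time: 23.42
tool_pos: [515.6, 61.5, 272.2]
tcp_rot: [-3.141, 0.003, -2.918]
contact_force: [-2.1, -0.4, 8.3]
grip_width: 0.5
finger_force: 4.4
```

```bash
python3 -m inch '[[0,0,0.001,0,0],[0,0,0.002,0,0],[0,0,0.002,0,0]]'
```

```text
time: 23.67
tool_pos: [515.5, 61.6, 272.1]
tcp_rot: [-3.141, 0.004, -2.918]
contact_force: [-8.1, -0.7, 24.4]
grip_width: 0.5
finger_force: 12.4
```

Contact comes at exactly 272 and is stiff, so the lid is seated. Retreat and hand in.

```bash
python3 -m inch '[[0,0,-0.01,0,0],[0,0,-0.04,0,0],[0,0,-0.08,0,0],[0,0,-0.12,0,0],[0,0,-0.15,0,0],[0,0,-0.15,0,0],[0,0,-0.15,0,0]]' && python3 -c "
from plant import *
print(close_job())"
```

```text
time: 24.25
tool_pos: [515.3, 61.6, 420.8]
tcp_rot: [-3.14, 0.005, -2.918]
contact_force: [0.1, 0.1, -0.7]
grip_width: 0.5
finger_force: 0.0
the job is handed in; nothing more can be done
None
```

I've handed the job in at about 24 s: the lid is seated on the tub, the slim cap is fully home, and the wide cap is out at its stop; force readings back all three and camera shifts confirm both caps (the hand-in gave no verdict).

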